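# Shut three hand valves in order with light taps

## Robot

A 7-joint arm with a two-finger parallel gripper is mounted at the origin on a cart in front of the work surface, level with it; the furniture and walls round the work are solid. World frame = base frame: x ahead of the robot, y to its left, z up, the work surface at z = 0. Lengths are in mm, angles in rad, forces in N, time in s.
With the tool pointing down it reaches from about 350 to 900 mm from the base axis. Payload 8.1 kg.
Tool frame: the origin (TCP) lies between the finger pads; the fingertips stand 19 mm ahead of it and the grasp point (between the pads) is the TCP (arm.tip_reach is the z of the fingertips in the tool frame, in mm); z points along the fingers, y is the line along which they close (so a half turn about z gives the same grasp; the last joint's range is limited). The gripper opens to 85 mm and grips with 20 to 120 N. Pads are 22 mm wide; open, the fingers measure 114 mm over their backs; the gripper's body (76 mm by 85 mm) begins 54 mm behind the grasp point. The pads swing forward as they close: fully open they stand 13 mm farther back than shut.
Start: joints at [1.158, 0.434, 0.025, 1.573, -0.012, 1.134, -0.075], TCP at [190.519, -595.267, 250.323] pointing down, gripper open.
Joint ranges: [-2.62, 2.62], [-0.44, 2.09], [-1.27, 1.32], [0.08, 2.57], [-1.32, 4.46], [0.12, 2], [-2.74, 2.74]. Speed limits (rad/s): [2.22, 2.22, 3.01, 3.01, 3.14, 3.14, 3.14].

## Interface

Orientations are given as a unit quaternion [w, x, y, z].
In Python, from station import arm gives the robot as it stands.
- The arm moves only by the tool send_rows, never from a script. Its arguments are lists of equal length, an entry for each row: "linear": the shift along the tool's x, y, z in cm, a list of three; "spin": the turn about the tool's z in rad. In form: {"linear": [[tx, ty, tz], ...], "spin": [spin, ...]}. A call has 1 to 20 rows; each row is the pose to reach, as a shift and turn from the pose commanded when the call began, along the tool's axes at that moment; what a row does not reach only later rows make up. A row lasts 1/12 s, in which the tool goes at most 41.7 mm and 7.16 degrees, less where a joint would pass 70% of its speed; a pose out of reach is approached as far as the arm can. A call with a gripper value outside its range is refused whole. "jaw" is the gripper command: -1 is shut, 1 is fully open, values between are in proportion, set as the call begins (left out, the last holds). The fingers move at their own pace and stop on an object; the grip force is fixed at half the most. Time passes only in rows, so rows that repeat a pose let the fingers close. It gives the time, the measured TCP pose, the force, the opening and the grip force at its end, in the units of the state.
- arm.sense(): the state, without advancing time (a new reading comes with each control period).
- arm.get_image(name): name is "scene" or "top" or "wrist"; returns a dict with "image" (384x512x3 uint8, blue, green, red), "range_z" (384x512 float32, mm along the optical axis (not along the pixel's ray), 0 where there is no reading), "intrinsics" (3x3 intrinsics, pixels), "k1" (the pictures are not rectified: a ray, as slopes to the right and down, at radius r is drawn at 1 + k1 r^2 times it, then the intrinsics apply), "world_from_camera" (4x4, takes a point from camera to world coordinates). Camera axes: x right, y down, z forward; pixel columns grow to the right and rows downward; lengths in mm; the calibration is good to about 2 mm. A picture is of the moment at which its call begins.
- arm.close_job(): hands the job in; it is judged then, once.
The state is a dict: "time": time; "joints": joint angles; "qd": joint speeds; "tau": joint torques, N m; "position": TCP position; "ee_rot": TCP orientation; "wrist_force": force on the tool from outside, world axes, zero at the start; "moment": the same for the moment, N m; "grip_width": opening from 0.0 (shut) to 1.0 (fully open); "gripper_force": force on a finger pad.
Only numpy, scipy, OpenCV 4.12 (cv2) and the standard library are available. Lean on these libraries where they do the work, as an engineer would, in place of code of your own. Each camera call takes 0.05 s, during which the arm holds its last target. There are 200 camera calls.

## Task

Shut down the air test circuit by pushing down the plungers of the three small hand valves with your fingertips, lightly and in this order: first the one with the wide round head, then the one with the square head, last the slim tall one. Each must end most of the way or fully down; it stays where you leave it. Do not hit, lean hard on, pick up, tip or shove the valves, and leave the other things on the bench where they are.

Things in the scene. Friction and masses are not known exactly. Their poses are not given: they have to be found in the camera images.
- valve_wide: loose 0.7 kg hand valve standing on the bench whose plunger has a wide flat round head, 46 mm across and 10 mm thick: dark 64 x 64 x 6 mm foot plate, grey metal block 46 x 46 mm up to 36 mm, short brass ports to its +y and -y (78 mm over both), plunger on top. Origin: centre of its underside, z up
- wide_top (a point): centre of the top face of that plunger's black head (a wide flat round head, 46 mm across and 10 mm thick); 72 mm above the bench when the plunger is up; goes down with the plunger. The head is a sprung cap: above about 6 N it also gives way on the plunger, 2 N per mm, by up to 6 mm, and springs back, which softens the end of the stroke
- plunger_wide (a joint): travel of that plunger in m: 0 fully up, 0.012 fully down on its stop. It starts 0 to 0.002 down. No spring: about 4 N against friction pushes it down, and it stays where it is left
- valve_square: loose 0.7 kg hand valve standing on the bench whose plunger has a square head, 30 x 30 mm and 10 mm thick: dark 64 x 64 x 6 mm foot plate, grey metal block 46 x 46 mm up to 36 mm, short brass ports to its +y and -y (78 mm over both), plunger on top. Origin: centre of its underside, z up
- square_top (a point): centre of the top face of that plunger's black head (a square head, 30 x 30 mm and 10 mm thick); 72 mm above the bench when the plunger is up; goes down with the plunger. The head is a sprung cap: above about 6 N it also gives way on the plunger, 2 N per mm, by up to 6 mm, and springs back, which softens the end of the stroke
- plunger_square (a joint): travel of that plunger in m: 0 fully up, 0.012 fully down on its stop. It starts 0 to 0.002 down. No spring: about 4 N against friction pushes it down, and it stays where it is left
- valve_slim: loose 0.7 kg hand valve standing on the bench whose plunger has a slim round post for a head, 22 mm across and 40 mm tall: dark 64 x 64 x 6 mm foot plate, grey metal block 46 x 46 mm up to 36 mm, short brass ports to its +y and -y (78 mm over both), plunger on top. Origin: centre of its underside, z up
- slim_top (a point): centre of the top face of that plunger's black head (a slim round post for a head, 22 mm across and 40 mm tall); 102 mm above the bench when the plunger is up; goes down with the plunger. The head is a sprung cap: above about 6 N it also gives way on the plunger, 2 N per mm, by up to 6 mm, and springs back, which softens the end of the stroke
- plunger_slim (a joint): travel of that plunger in m: 0 fully up, 0.012 fully down on its stop. It starts 0 to 0.002 down. No spring: about 4 N against friction pushes it down, and it stays where it is left
- bearing: bystander, leave alone: ball bearing lying flat, 47 mm across, 14 mm high. Origin: centre of its underside
- screwdriver: bystander, leave alone: red screwdriver lying flat, 173 mm long, 29 mm high; handle to its -x. Origin: centre of its underside
- hex_keys: bystander, leave alone: red folding hex-key set, 36 x 100 x 28 mm, long along its y. Origin: centre of its underside
- grease_tin: bystander, leave alone: flat round tin with a green lid, 66 mm across, 32 mm high. Origin: centre of its underside
- putty_jar: bystander, leave alone: small cream jar, 39 mm across, 40 mm high. Origin: centre of its underside
- big_nut: bystander, leave alone: large hexagon nut lying flat, 34 mm across, 16 mm high. Origin: centre of its underside
Not all that is in view belongs to the job. What is shaped like the valve_wide but orange or purple is not meant.

How it is judged (in metres and radians):
On the way, in this order (a step that is already met when the one before it is completed fails the run):
1. the plunger with a wide flat round head, 46 mm across and 10 mm thick is pushed down at least 7 mm (value of joint plunger_wide above 0.007 m), for 0.1 s.
2. the plunger with a square head, 30 x 30 mm and 10 mm thick is pushed down at least 7 mm (value of joint plunger_square above 0.007 m), for 0.1 s.
3. the plunger with a slim round post for a head, 22 mm across and 40 mm tall is pushed down at least 7 mm (value of joint plunger_slim above 0.007 m), for 0.1 s.
At the end, for the whole second after the job is handed in: all three plungers are at least 7 mm down of their 12 mm; the valves stand upright (within 0.1 rad), at rest and within 30 mm of where they stood; each bystander is within 30 mm of where it was (value of joint each of plunger_wide, plunger_square, plunger_slim above 0.007 m and distance of each of valve_wide, valve_square, valve_slim, bearing, screwdriver, hex_keys, grease_tin, putty_jar, big_nut from where it was at the start of the episode below 0.03 m and angle between each of valve_wide, valve_square, valve_slim's own z axis and vertical below 0.1 rad and linear speed of each of valve_wide, valve_square, valve_slim below 0.02 m/s); the robot touches nothing.
It fails at once if the square-headed plunger is pushed (over 4 mm) before the wide one is down (value of joint plunger_square above 0.004 m and not (value of joint plunger_wide above 0.007 m)).
It fails at once if the slim plunger is pushed (over 4 mm) before the square one is down (value of joint plunger_slim above 0.004 m and not (value of joint plunger_square above 0.007 m)).
It fails at once if a valve is hit or pressed with more than 30 N (contact force between any of the arm, the fingers and valve_wide above 30 N or contact force between any of the arm, the fingers and valve_square above 30 N or contact force between any of the arm, the fingers and valve_slim above 30 N).
It fails at once if a valve is lifted over 8 mm, tipped over 0.3 rad or shoved over 30 mm (height (world z) of any of valve_wide, valve_square, valve_slim above 0.008 m or angle between any of valve_wide, valve_square, valve_slim's own z axis and vertical above 0.3 rad or distance of any of valve_wide, valve_square, valve_slim from where it was at the start of the episode above 0.03 m).
It fails at once if a bystander is moved over 30 mm or lifted over 15 mm (distance of any of bearing, screwdriver, hex_keys, grease_tin, putty_jar, big_nut from where it was at the start of the episode above 0.03 m or height (world z) of any of bearing, screwdriver, hex_keys, grease_tin, putty_jar, big_nut above 0.015 m).
It also fails if it takes over 54 s, if anything falls off the work surface, if the arm or the gripper's body presses on something with over 40 N, if the wrist force passes 120 N, or if a joint passes its speed limit or range.

## Working session

There is one attempt and no reset: what is moved stays moved. The work goes in short steps, Python scripts to look and compute and a tool call to move; the robot and the scene stay as the last step left them, time stands still between calls to the robot, and variables do not carry over. Pictures are saved under pics/ and viewed, at most 10 in all, crops included, and the job is handed in when it is done.

Besides the shell and the picture viewer there is one more tool, called after "Request:" in YAML: its name, and indented under it one key for each argument. send_rows: Moves the arm, as the interface text tells. Its arguments: {"type":"object","properties":{"linear":{"type":"array","items":{"type":"array","items":{"type":"number"}}},"spin":{"type":"array","items":{"type":"number"}},"jaw":{"type":"number"}},"required":["linear","spin"]}

```bash
mkdir -p pics; cat > h.py <<'E'
import numpy as np, cv2
from station import arm
def cloud(d):
    K=d["intrinsics"];k1=d["k1"];z=d["range_z"].astype(float)
    v,u=np.mgrid[:z.shape[0],:z.shape[1]]
    p=np.stack([u.ravel(),v.ravel()],1).astype(np.float64)[:,None]
    n=cv2.undistortPoints(p,np.array(K,float),np.array([k1,0,0,0,0.]))[:,0]
    # iterate exact
    P=np.c_[n*z.ravel()[:,None],z.ravel()]
    T=np.array(d["world_from_camera"])
    W=P@T[:3,:3].T+T[:3,3]
    return W.reshape(z.shape+(3,))
E
python3 - <<'E'
from h import *
s=arm.sense();print(s)
for n in("scene","top"):
    d=arm.get_image(n);cv2.imwrite(f"pics/{n}0.png",d["image"]);np.save(f"{n}.npy",d,allow_pickle=True)
    W=cloud(d);print(n,d["k1"],np.array(d["world_from_camera"]).round(2).tolist(), d["intrinsics"])
    z=W[...,2];ok=d["range_z"]>0
    m=ok&(z>64)&(z<110)
    c,l,st,ce=cv2.connectedComponentsWithStats(m.astype(np.uint8))
    for i in range(1,c):
        if st[i,4]>25:
            q=W[l==i];print(st[i].tolist(),ce[i].round(1),np.median(q,0).round(1),q.min(0).round(),q.max(0).round(),np.median(d["image"][l==i],0))
E
```

```text
{'time': 0.0, 'joints': array([ 1.15841779,  0.43521925,  0.02496446,  1.5741133 , -0.01162142,
        1.1340023 , -0.07510252]), 'qd': array([-8.66717962e-05, -1.04740305e-03,  2.00242180e-04,  7.41038335e-04,
        3.46890418e-04, -1.87142460e-04, -9.38802403e-04]), 'tau': array([-5.08623270e-04, -6.70475507e+01,  1.02454774e+00, -3.16214240e+01,
        1.55116845e-02,  1.24515232e-02,  3.83852353e-05]), 'position': array([ 190.34019393, -594.80061522,  249.52189531]), 'ee_rot': array([-7.77307466e-04,  9.88034001e-01,  1.54234159e-01, -1.82960119e-04]), 'wrist_force': array([ 0.7202163 , -0.70203514, -0.51180125]), 'moment': array([-0.02763388, -0.0520041 , -0.0121967 ]), 'gripper_force': 0.0, 'grip_width': 1.0018116425380998}
scene 0.02834809204390131 [[-0.83, -0.4, 0.4, 39.13], [-0.56, 0.57, -0.6, 707.51], [0.01, -0.72, -0.7, 921.21], [0.0, 0.0, 0.0, 1.0]] [[449.2705635    0.         256.18214895]
 [  0.         449.2705635  197.74703384]
 [  0.           0.           1.        ]]
[327, 0, 13, 11, 52] [332.1   4.8] [  977.5 -1311.1    72.8] [  945. -1409.    64.] [ 1002. -12
[... 5068 characters left out ...]
0.5] [767. 608.  64.] [820. 663.  97.] [66. 73. 76.]
[0, 138, 5, 45, 165] [  1.4 162. ] [611.3 696.5  72.6] [559. 683.  64.] [682. 714.  84.] [20. 31. 43.]
[268, 148, 14, 14, 144] [274.4 154.5] [634.5 -22.4  71.1] [619. -40.  64.] [653.  -7.  75.] [16. 15. 16.]
[370, 192, 13, 12, 105] [376.  197.6] [ 520.9 -264.9   99.4] [ 512. -279.   66.] [ 533. -258.  105.] [14. 14. 15.]
[147, 205, 20, 19, 280] [156.4 214.2] [480.5 263.3  70.2] [459. 240.  65.] [504. 288.  76.] [18. 18. 18.]
[146, 254, 19, 20, 295] [154.6 263.1] [363.3 259.4  72.1] [340. 238.  65.] [385. 281.  77.] [ 45. 109. 221.]
[197, 257, 20, 20, 310] [206.8 266.5] [356.6 135.   72.3] [335. 114.  66.] [380. 158.  76.] [130.  49. 105.]
```

View pics/scene0.png

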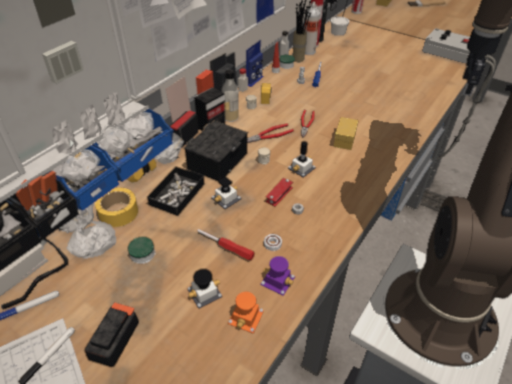

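View pics/top0.png

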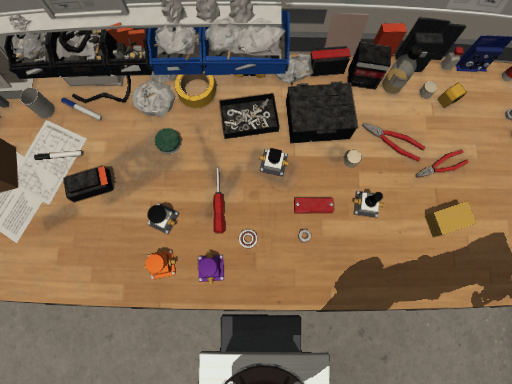

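```bash
python3 - <<'E'
from h import *
print("tip",arm.tip_reach)
for n in("scene","top"):
    d=np.load(f"{n}.npy",allow_pickle=True).item();W=cloud(d);z=W[...,2];T=np.array(d["world_from_camera"]);K=d["intrinsics"]
    tiles=[]
    for nm,x,y,h in(("wide",481,264,71),("square",635,-22,71),("slim",521,-266,101)):
        m=(np.hypot(W[...,0]-x,W[...,1]-y)<45)&(abs(z-h)<5)&(d["image"].max(2)<70)
        q=W[m];print(n,nm,m.sum(),q.mean(0).round(1),((q.min(0)+q.max(0))/2).round(1),np.ptp(q,axis=0).round(),np.median(q[:,2]).round(1))
        v,u=[int(a.mean()) for a in np.where(m)]
        tiles.append(cv2.resize(d["image"][v-30:v+30,u-30:u+30],(260,260),interpolation=cv2.INTER_CUBIC))
    cv2.imwrite(f"pics/crop_{n}.png",np.hstack(tiles))
a=cv2.imread("pics/crop_scene.png");b=cv2.imread("pics/crop_top.png");cv2.imwrite("pics/crops.png",np.vstack([a,b]))
R=cv2.Rodrigues
from scipy.spatial.transform import Rotation as Ro
s=arm.sense();w=s["ee_rot"];M=Ro.from_quat([w[1],w[2],w[3],w[0]]).as_matrix();print(M.round(4).tolist())
for t in((481,-235,250),(481,264,250)):print(((np.array(t)-s["position"])@M/10).round(2))
E
```

```text
tip 19.0
scene wide 220 [478.7 268.7  72.4] [479.2 267.1  71. ] [41. 41.  9.] 72.6
scene square 79 [634.1 -18.2  72. ] [635.1 -20.   71. ] [35. 31. 10.] 72.1
scene slim 22 [ 520.9 -261.8  101.7] [ 520.9 -263.1  100.9] [18. 14.  9.] 102.0
top wide 257 [481.4 263.4  70.6] [481.5 262.7  71.3] [45. 45.  9.] 70.4
top square 137 [634.7 -23.2  71. ] [635.6 -23.6  71.2] [34. 33.  8.] 71.1
top slim 60 [ 523.4 -267.6  101.2] [ 523.5 -268.9  101.2] [20. 20.  7.] 101.2
[[0.9524, 0.3048, -0.0006], [0.3048, -0.9524, 0.0013], [-0.0002, -0.0014, -1.0]]
[ 3.865e+01 -2.541e+01 -1.000e-02]
[ 5.386e+01 -7.294e+01  6.000e-02]
```

View pics/crops.png

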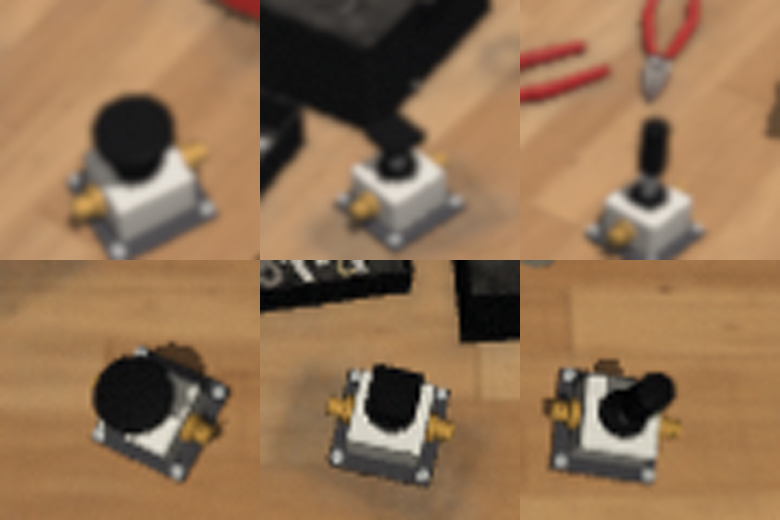

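The crops confirm the targets, left to right: the wide round head at top (156,214), the square head at (274,154) and the slim post at (376,198). All three are black. The orange (158,263) and purple (210,267) look-alikes are not meant. The head heights (about 71, 71 and 101 mm) match the description. I'm moving over the wide one first with the fingers shut.

Request:
send_rows:
  linear:
    - [3, -2, 0]
    - [6, -4, 0]
    - [9, -6, 0]
    - [12, -8, 0]
    - [15, -10, 0]
    - [18, -12, 0]
    - [21, -14, 0]
    - [24, -16, 0]
    - [27, -18, 0]
    - [30, -20, 0]
    - [33, -22, 0]
    - [36, -24, 0]
    - [38, -26, 0]
    - [39, -29, 0]
    - [40, -32, 0]
    - [41, -35, 0]
    - [42, -38, 0]
    - [43.3, -41, 0]
    - [44.5, -44, 0]
    - [45, -46, 0]
  spin: [0, 0, 0, 0, 0, 0, 0, 0, 0, 0, 0, 0, 0, 0, 0, 0, 0, 0, 0, 0]
  jaw: -1

```text
time: 1.77
position: [478.9, -16.4, 250.2]
ee_rot: [-0.001, 0.988, 0.156, 0.0]
wrist_force: [0.7, -0.3, -0.7]
grip_width: -0.002
gripper_force: 0.0
```

Request:
send_rows:
  linear:
    - [1, -3, 0]
    - [2, -6, 0]
    - [3, -9, 0]
    - [4, -12, 0]
    - [5, -15, 0]
    - [6, -18, 0]
    - [7, -21, 0]
    - [8, -24, 0]
    - [8.6, -26, 0]
    - [8.8, -27, 0]
    - [8.8, -27, 0]
    - [8.8, -27, 0]
    - [8.8, -27, 0]
    - [8.8, -27, 0]
  spin: [0, 0, 0, 0, 0, 0, 0, 0, 0, 0, 0, 0, 0, 0]

```text
time: 2.93
position: [480.9, 262.0, 250.2]
ee_rot: [0.001, 0.988, 0.153, -0.0]
wrist_force: [0.1, -0.8, 0.5]
grip_width: 0.002
gripper_force: 0.0
```

```bash
cat >> h.py <<'E'
from scipy.spatial.transform import Rotation as Ro
def rel(*ts):
    s=arm.sense();w=s["ee_rot"];M=Ro.from_quat([w[1],w[2],w[3],w[0]]).as_matrix()
    print(s["time"],s["position"].round(1),s["wrist_force"].round(1),s["grip_width"],s["joints"].round(2))
    for t in ts: print(t,((np.array(t)-s["position"])@M/10).round(2))
E
python3 - <<'E'
from h import *
rel((480,265,110),(480,265,80))
d=arm.get_image("wrist");cv2.imwrite("pics/w1.png",d["image"])
W=cloud(d);z=W[...,2]
m=(np.hypot(W[...,0]-480,W[...,1]-265)<45)&(abs(z-71)<5)&(d["image"].max(2)<70);q=W[m]
print(m.sum(),q.mean(0),(q.min(0)+q.max(0))/2,np.ptp(q,axis=0),np.median(q[:,2]))
E
```

```text
2.9333 [480.9 262.  250.2] [ 0.1 -0.8  0.5] 0.001762182769413348 [-0.28  0.35 -0.42  1.74  0.16  1.09 -2.01]
(480, 265, 110) [ 1.000e-02 -3.300e-01  1.402e+01]
(480, 265, 80) [ 1.000e-02 -3.400e-01  1.702e+01]
1508 [483.92296299 265.71380874  70.92782785] [483.35181482 265.40403278  69.68660045] [44.63414974 44.16114418  7.16438428] 71.0064446549622
```

Request:
send_rows:
  linear:
    - [0, -0.1, 1.5]
    - [0, -0.2, 3]
    - [0, -0.3, 5]
    - [0, -0.3, 7]
    - [0, -0.3, 9]
    - [0.1, -0.3, 11]
    - [0.1, -0.3, 12.5]
    - [0.1, -0.3, 13.5]
    - [0.1, -0.3, 14.3]
    - [0.1, -0.3, 14.8]
    - [0.1, -0.3, 15]
    - [0.1, -0.3, 15]
    - [0.1, -0.3, 15]
  spin: [0, 0, 0, 0, 0, 0, 0, 0, 0, 0, 0, 0, 0]

```text
time: 4.07
position: [480.8, 267.4, 100.9]
ee_rot: [-0.0, 0.988, 0.154, 0.0]
wrist_force: [-0.4, -0.0, -0.3]
grip_width: -0.004
gripper_force: 0.0
```

Request:
send_rows:
  linear:
    - [0, 0, 0.1]
    - [0, 0, 0.2]
    - [0, 0, 0.3]
    - [0, 0, 0.4]
    - [0, 0, 0.5]
    - [0, 0, 0.6]
    - [0, 0, 0.7]
    - [0, 0, 0.8]
    - [0, 0, 0.9]
    - [0, 0, 1.0]
    - [0, 0, 1.1]
    - [0, 0, 1.2]
    - [0, 0, 1.2]
  spin: [0, 0, 0, 0, 0, 0, 0, 0, 0, 0, 0, 0, 0]

```text
time: 5.15
position: [480.5, 267.2, 88.3]
ee_rot: [0.0, 0.988, 0.154, 0.0]
wrist_force: [0.2, -0.5, 1.4]
grip_width: 0.003
gripper_force: 0.4
```

Request:
send_rows:
  linear:
    - [0, 0, 0.1]
    - [0, 0, 0.2]
    - [0, 0, 0.3]
    - [0, 0, 0.4]
    - [0, 0, 0.5]
    - [0, 0, 0.6]
    - [0, 0, 0.6]
  spin: [0, 0, 0, 0, 0, 0, 0]

```text
time: 5.73
position: [480.5, 267.1, 82.1]
ee_rot: [0.0, 0.988, 0.154, -0.0]
wrist_force: [-0.2, 0.3, 0.5]
grip_width: -0.001
gripper_force: 0.3
```

Request:
send_rows:
  linear:
    - [0, 0, 0.1]
    - [0, 0, 0.2]
    - [0, 0, 0.3]
  spin: [0, 0, 0]

```text
time: 5.98
position: [480.5, 267.2, 79.2]
ee_rot: [-0.0, 0.988, 0.154, 0.0]
wrist_force: [-0.5, 0.3, 3.4]
grip_width: -0.003
gripper_force: 1.8
```

```bash
python3 - <<'E'
from h import *
rel()
a=[]
for n in("wrist","top","scene"):
    d=arm.get_image(n);W=cloud(d);z=W[...,2];im=d["image"]
    m=(np.hypot(W[...,0]-481,W[...,1]-265)<30)&(z>45)&(z<78)&(im.max(2)<70);q=W[m]
    if m.sum():print(n,m.sum(),np.percentile(q[:,2],[5,25,50,75,95]).round(1))
    if n=="scene": a.append(cv2.resize(im[230:330,150:250],(400,400)))
    if n=="wrist": a.append(cv2.resize(im,(400,400)))
cv2.imwrite("pics/p1.png",np.hstack(a))
E
```

```text
5.9833 [480.5 267.2  79.2] [-0.5  0.3  3.4] -0.0028381924569471214 [-0.34  0.55 -0.36  1.91  0.28  0.73 -2.13]
wrist 3615 [57.2 59.8 60.4 61.1 74.6]
scene 142 [55.7 60.4 61.6 63.4 72.3]
```

View pics/p1.png

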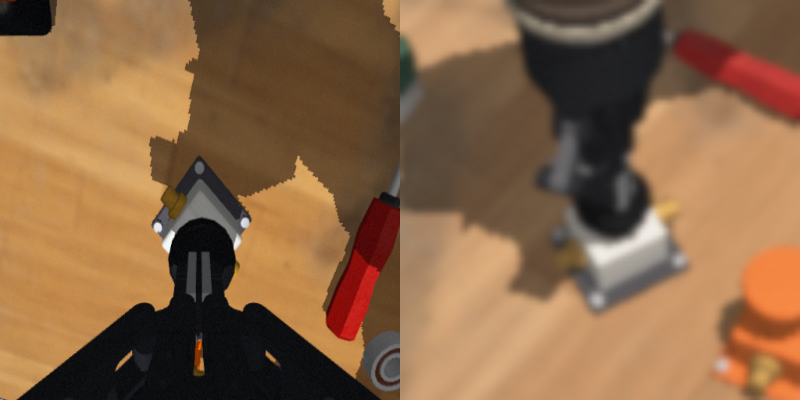

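The picture shows the fingers centred on the wide head, which has dropped to about 60.4 mm (about 11 mm down), and the valve hasn't moved. I'm lifting and going to the square one.

Request:
send_rows:
  linear:
    - [0, 0, -0.3]
    - [0, 0, -1]
    - [0, 0, -2.5]
    - [0, 0, -5]
    - [0, 0, -8]
    - [0.5, 3, -10.5]
    - [1.1, 6, -12]
    - [1.7, 9, -12]
    - [2.2, 12, -12]
    - [2.8, 15, -12]
    - [3.3, 18, -12]
    - [3.9, 21, -12]
    - [4.4, 24, -12]
    - [5, 27, -12]
    - [5.4, 29.5, -12]
    - [5.7, 31.3, -12]
    - [5.9, 32.1, -12]
    - [5.9, 32.1, -12]
    - [5.9, 32.1, -12]
    - [5.9, 32.1, -12]
  spin: [0, 0, 0, 0, 0, 0, 0, 0, 0, 0, 0, 0, 0, 0, 0, 0, 0, 0, 0, 0]

```text
time: 7.8
position: [633.9, -18.5, 199.5]
ee_rot: [-0.001, 0.988, 0.155, -0.0]
wrist_force: [-0.7, -0.3, 0.2]
grip_width: -0.0
gripper_force: 0.0
```

```bash
cat >> h.py <<'E'
def head(x,y,h):
    d=arm.get_image("wrist");W=cloud(d);z=W[...,2]
    m=(np.hypot(W[...,0]-x,W[...,1]-y)<30)&(abs(z-h)<5)&(d["image"].max(2)<70);q=W[m]
    print(m.sum(),q.mean(0).round(1),((q.min(0)+q.max(0))/2).round(1),np.ptp(q,axis=0).round(1),np.median(q[:,2]).round(1))
E
python3 - <<'E'
from h import *
rel((635,-21,100)); head(635,-21,71)
E
```

```text
7.8 [633.9 -18.5 199.5] [-0.7 -0.3  0.2] -0.00023084145584966321 [ 0.17  0.52 -0.33  1.59  0.18  1.06 -1.47]
(635, -21, 100) [0.03 0.29 9.95]
1176 [637.9 -22.5  71.2] [637.3 -22.6  69.7] [33.7 33.9  7.3] 71.3
```

Request:
send_rows:
  linear:
    - [0.1, 0.2, 1]
    - [0.1, 0.4, 2.5]
    - [0.1, 0.4, 4.5]
    - [0.1, 0.4, 6.5]
    - [0.1, 0.4, 8]
    - [0.1, 0.4, 9]
    - [0.1, 0.4, 9.7]
    - [0.1, 0.4, 10]
    - [0.1, 0.4, 10.1]
    - [0.1, 0.4, 10.2]
    - [0.1, 0.4, 10.3]
    - [0.1, 0.4, 10.4]
    - [0.1, 0.4, 10.5]
    - [0.1, 0.4, 10.6]
    - [0.1, 0.4, 10.7]
    - [0.1, 0.4, 10.8]
    - [0.1, 0.4, 10.9]
    - [0.1, 0.4, 11.0]
    - [0.1, 0.4, 11.1]
    - [0.1, 0.4, 11.2]
  spin: [0, 0, 0, 0, 0, 0, 0, 0, 0, 0, 0, 0, 0, 0, 0, 0, 0, 0, 0, 0]

```text
time: 9.52
position: [636.8, -24.1, 87.5]
ee_rot: [0.0, 0.988, 0.154, 0.0]
wrist_force: [-1.2, -1.3, 3.5]
grip_width: 0.001
gripper_force: 1.8
```

Request:
send_rows:
  linear:
    - [0, 0, 0.1]
    - [0, 0, 0.2]
    - [0, 0, 0.3]
    - [0, 0, 0.4]
    - [0, 0, 0.5]
    - [0, 0, 0.6]
    - [0, 0, 0.7]
    - [0, 0, 0.8]
  spin: [0, 0, 0, 0, 0, 0, 0, 0]

```text
time: 10.18
position: [636.7, -24.1, 79.2]
ee_rot: [0.0, 0.988, 0.154, 0.0]
wrist_force: [-0.8, -0.5, 4.5]
grip_width: 0.001
gripper_force: 1.9
```

```bash
python3 - <<'E'
from h import *
rel(); head(636,-22,61)
E
```

```text
10.1833 [636.7 -24.1  79.2] [-0.8 -0.5  4.5] 0.0008456957563874021 [ 0.15  0.65 -0.3   1.69  0.24  0.83 -1.51]
1304 [645.  -19.3  59.9] [640.  -22.6  60.9] [29.6 33.9  9.9] 60.1
```

Request:
send_rows:
  linear:
    - [0, 0, -0.3]
    - [0, 0, -1]
    - [0, 0, -2.5]
    - [0, 0, -5]
    - [0, 0, -8]
    - [-1.5, 1.6, -10.5]
    - [-3.5, 3.7, -12]
    - [-5.5, 5.9, -12]
    - [-7.5, 8, -12]
    - [-9.5, 10.1, -12]
    - [-11.5, 12.3, -12]
    - [-13.5, 14.4, -12]
    - [-15.5, 16.5, -12]
    - [-17, 18.1, -12]
    - [-18, 19.2, -12]
    - [-18.3, 19.5, -12]
    - [-18.3, 19.5, -12]
    - [-18.3, 19.5, -12]
    - [-18.3, 19.5, -12]
  spin: [0, 0, 0, 0, 0, 0, 0, 0, 0, 0, 0, 0, 0, 0, 0, 0, 0, 0, 0]

```text
time: 11.82
position: [522.6, -263.8, 199.5]
ee_rot: [-0.0, 0.988, 0.155, 0.0]
wrist_force: [1.2, 0.1, -0.8]
grip_width: -0.002
gripper_force: 0.0
```

```bash
python3 - <<'E'
from h import *
rel((522,-266,100)); head(522,-266,101)
d=arm.get_image("top");W=cloud(d)
for x,y in((481,265),(636,-22)):
    m=(np.hypot(W[...,0]-x,W[...,1]-y)<25)&(abs(W[...,2]-62)<9)&(d["image"].max(2)<70);print(m.sum(),W[m].mean(0).round(1))
E
```

```text
11.8167 [ 522.6 -263.8  199.5] [ 1.2  0.1 -0.8] -0.0015242897497037091 [ 0.59  0.44 -0.3   1.72  0.15  1.01 -1.02]
(522, -266, 100) [-0.13  0.19  9.95]
609 [ 526.1 -267.5  101.4] [ 525.1 -267.7   99.9] [21.4 20.7  7.6] 101.7
254 [481.4 263.3  59.9]
132 [634.5 -23.   60.2]
```

Request:
send_rows:
  linear:
    - [0, 0.1, 1]
    - [0, 0.2, 2.5]
    - [0, 0.3, 4]
    - [0, 0.3, 5.5]
    - [0, 0.3, 6.5]
    - [0, 0.3, 7]
    - [0, 0.3, 7.2]
    - [0, 0.3, 7.3]
    - [0, 0.3, 7.4]
    - [0, 0.3, 7.5]
    - [0, 0.3, 7.6]
    - [0, 0.3, 7.7]
    - [0, 0.3, 7.8]
    - [0, 0.3, 7.9]
    - [0, 0.3, 8.0]
    - [0, 0.3, 8.1]
    - [0, 0.3, 8.2]
    - [0, 0.3, 8.3]
  spin: [0, 0, 0, 0, 0, 0, 0, 0, 0, 0, 0, 0, 0, 0, 0, 0, 0, 0]

```text
time: 13.42
position: [522.9, -268.5, 116.4]
ee_rot: [0.0, 0.988, 0.154, 0.0]
wrist_force: [-1.3, -0.3, 3.7]
grip_width: -0.002
gripper_force: 1.9
```

Request:
send_rows:
  linear:
    - [0, 0, 0.1]
    - [0, 0, 0.2]
    - [0, 0, 0.3]
    - [0, 0, 0.4]
    - [0, 0, 0.5]
    - [0, 0, 0.6]
    - [0, 0, 0.7]
  spin: [0, 0, 0, 0, 0, 0, 0]

```text
time: 14.0
position: [522.8, -268.5, 109.2]
ee_rot: [0.0, 0.988, 0.154, 0.0]
wrist_force: [0.4, -0.1, 3.4]
grip_width: 0.001
gripper_force: 1.8
```

```bash
python3 - <<'E'
from h import *
rel(); head(524,-267,90)
E
```

```text
14.0 [ 522.8 -268.5  109.2] [ 0.4 -0.1  3.4] 0.0006463520039215484 [ 0.58  0.54 -0.28  1.8   0.19  0.82 -1.05]
410 [ 532.  -265.6   89.3] [ 529.1 -267.5   90. ] [13.8 20.2 10. ] 89.6
```

Request:
send_rows:
  linear:
    - [0, 0, -0.3]
    - [0, 0, -1]
    - [0, 0, -2.5]
    - [0, 0, -5]
    - [0, 0, -8]
    - [0, 0, -10.5]
    - [0, 0, -12]
    - [0, 0, -12]
    - [0, 0, -12]
    - [0, 0, -12]
    - [0, 0, -12]
  spin: [0, 0, 0, 0, 0, 0, 0, 0, 0, 0, 0]

```text
time: 14.97
position: [522.0, -268.2, 228.1]
ee_rot: [-0.001, 0.988, 0.154, -0.001]
wrist_force: [-0.2, 0.1, 0.0]
grip_width: -0.001
gripper_force: 0.0
```

```bash
python3 - <<'E'
from h import *
rel(); head(524,-267,90)
d=arm.get_image("scene");W=cloud(d)
for x,y,h in((481,265,61),(636,-22,61),(523,-266,90)):
    m=(np.hypot(W[...,0]-x,W[...,1]-y)<25)&(abs(W[...,2]-h)<6)&(d["image"].max(2)<70);print(m.sum(),W[m].mean(0).round(1))
E
```

```text
14.9667 [ 522.  -268.2  228.1] [-0.2  0.1  0. ] -0.0013171926463324303 [ 0.6   0.42 -0.3   1.68  0.14  1.07 -1.  ]
451 [ 525.8 -267.6   90.1] [ 525.2 -267.8   88.8] [20.8 20.9  7.2] 90.3
228 [478.9 268.4  61.6]
74 [633.2 -18.8  60.9]
26 [ 521.  -262.3   90.4]
```

All three are down about 11 mm and in place.

```bash
python3 -c "
from station import arm
print(arm.close_job())"
```

```text
the job is handed in; nothing more can be done
None
```

I pushed the three plungers down in order (wide, square, slim); each measured about 11 mm down of its 12 mm with the valves still in place, and I handed the job in at about 15 s; no verdict came back.

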